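Rack the carved desk screens on the drying turntable

TASK

Turn the drying turntable by its handle fully anticlockwise until it clicks at the loading detent, then push every carved desk screen standing on the bench down into a spring-clip slot of its own (any slot) until its feet sit flat on the disc. With all of them racked, turn the table a quarter turn clockwise until it clicks at the drying detent, so that air can pass between the panels, and only then switch the blower on by pushing its lever fully over towards the blower. Leave the mallet, bowl and oilstone alone.

Things in the scene. Friction and masses are not known exactly. Their poses are not given: they have to be found in the camera images.
- table_disc (a joint): Angle (rad) of the round wooden turntable, growing CLOCKWISE seen from above, between end stops at -0.04 and 1.61. A sprung pawl clicks in at two detents: 0 = loading (fully anticlockwise; panels broadside to the blower) and 1.571 = drying (fully clockwise; panels edge-on to it). Let go within 0.04 of a detent it settles there; between them it stays where left.
- pivot (a point): Point on the turntable's upright axis, at the disc's top face: 50 mm above the bench. The disc is 280 mm across, 20 mm thick, on a fixed base. The point is fixed; its +x points to the blower, a grey box 80 x 150 mm, 130 mm high, its face 245 mm from the axis.
- handle_top (a point): Centre of the top of the turntable's handle: an upright round steel post 16 mm thick near the rim, 157 mm from the axis, standing 75 mm above the disc (top 125 mm above the bench). Take it from above and follow its circle about the pivot: about 1 N moves it, 3 to 5 N takes it into or out of a detent.
- slot0 (a point): Clip slot 0 of 4 of the rack, in a row 66 mm apart along the disc's x through its centre, numbered towards +x. The point is the slot's middle on the disc's top face, where a screen's origin lies when home. Its axes turn with the disc: y along the slot, x across it, z up. Slot walls: see slots 1 and 2; pushing in: slot 3.
- slot1 (a point): Clip slot 1, made like the others. Its -x wall is a fixed steel back plate 56 mm long (y) and 28 mm high, its face at x = -6.5 mm; above that a lip is turned outwards, up to 39 mm height and x = -15 mm.
- slot2 (a point): Clip slot 2, made like the others. Its +x wall is a sprung steel clip 54 mm long (y): a round nose 20 mm above the disc rests at x = 0 and gives up to 10 mm towards +x; above the nose a slanted lead-in rises to 40 mm height at x = 14 mm.
- slot3 (a point): Clip slot 3, made like the others. A screen goes straight down between plate and clip, its feet passing outside the ends of both. It takes about 5 to 15 N; the nose snaps into the panel's groove as the feet reach the disc. A screen merely laid on a clip does not sink in by itself.
- screen0: Carved wooden desk screen: an upright panel 110 mm long (y), 12 mm thick (x), its top 80 mm above the soles, on two cross feet (see screen1). Origin: centre between the soles, at sole height; z up, x across the panel; the same either way round. 0.12 to 0.20 kg. None if absent.
- screen1: Desk screen like screen0. The feet, one under each end, are of heavy dark wood, each 54 mm along x, 12 mm along y, 14 mm high, with 86 mm clear between them. The panel's lower edge is 6 mm above the soles; a groove 2 mm deep runs along both faces 15 to 25 mm above the soles. None if absent.
- screen2: Desk screen like screen0. Grip it from above by the middle of its upper edge, across the 12 mm, finger tips no lower than 43 mm above the soles so that they stay clear of the clips. None if absent.
- screen3: Desk screen like screen0. None if absent.
- switch (a joint): Angle (rad) of the blower's black toggle lever on a grey block beside the turntable, joined to the blower by a black lead: 0 = off (leaning away from the blower, 0.5 rad from upright), 1.0 = on (0.5 rad over towards the blower). Push it at the tip; it stays where it is left. Do not touch it until the screens are at the drying detent.
- switch_tip (a point): Tip of the blower's lever, the centre of a 26 mm ball, 80 mm from the lever's axle; the axle is 22 mm above the bench, over the middle of a block 70 mm (along the swing) x 50 mm. It swings in the upright plane along the pivot point's x axis: push it towards the pivot's +x (on).
- mallet: Bystander: wooden hammer lying on the far side of the bench, 200 mm long; origin under its middle. Leave alone.
- bowl: Bystander: lidded blue china bowl, 117 mm across, 94 mm high; origin at the centre of its foot. Leave alone.
- oilstone: Bystander: oilstone in a wooden tray, 200 x 70 x 37 mm; origin at its underside centre. Leave alone.

How it is judged:
On the way, in this order (a step that is already met when the one before it is completed fails the run):
1. the turntable is at its loading detent (within 0.06 rad) (value of joint table_disc between -0.06 and 0.06 rad), for 0.2 s.
2. with the table still at the loading detent (within 0.08 rad), every screen present is home in a clip slot (value of joint table_disc between -0.08 and 0.08 rad and angle between each of screen0, screen1, screen2, screen3's own z axis and vertical below 0.1 rad and ((z of screen0 in the frame of slot0 below 0.004 m and horizontal distance between screen0 and slot0 below 0.02 m and angle between the x axis of screen0 and the x axis of slot0, either way round below 0.1 rad) or (z of screen0 in the frame of slot1 below 0.004 m and horizontal distance between screen0 and slot1 below 0.02 m and angle between the x axis of screen0 and the x axis of slot1, either way round below 0.1 rad) or (z of screen0 in the frame of slot2 below 0.004 m and horizontal distance between screen0 and slot2 below 0.02 m and angle between the x axis of screen0 and the x axis of slot2, either way round below 0.1 rad) or (z of screen0 in the frame of slot3 below 0.004 m and horizontal distance between screen0 and slot3 below 0.02 m and angle between the x axis of screen0 and the x axis of slot3, either way round below 0.1 rad)) and ((z of screen1 in the frame of slot0 below 0.004 m and horizontal distance between screen1 and slot0 below 0.02 m and angle between the x axis of screen1 and the x axis of slot0, either way round below 0.1 rad) or (z of screen1 in the frame of slot1 below 0.004 m and horizontal distance between screen1 and slot1 below 0.02 m and angle between the x axis of screen1 and the x axis of slot1, either way round below 0.1 rad) or (z of screen1 in the frame of slot2 below 0.004 m and horizontal distance between screen1 and slot2 below 0.02 m and angle between the x axis of screen1 and the x axis of slot2, either way round below 0.1 rad) or (z of screen1 in the frame of slot3 below 0.004 m and horizontal distance between screen1 and slot3 below 0.02 m and angle between the x axis of screen1 and the x axis of slot3, either way round below 0.1 rad)) and ((z of screen2 in the frame of slot0 below 0.004 m and horizontal distance between screen2 and slot0 below 0.02 m and angle between the x axis of screen2 and the x axis of slot0, either way round below 0.1 rad) or (z of screen2 in the frame of slot1 below 0.004 m and horizontal distance between screen2 and slot1 below 0.02 m and angle between the x axis of screen2 and the x axis of slot1, either way round below 0.1 rad) or (z of screen2 in the frame of slot2 below 0.004 m and horizontal distance between screen2 and slot2 below 0.02 m and angle between the x axis of screen2 and the x axis of slot2, either way round below 0.1 rad) or (z of screen2 in the frame of slot3 below 0.004 m and horizontal distance between screen2 and slot3 below 0.02 m and angle between the x axis of screen2 and the x axis of slot3, either way round below 0.1 rad)) and ((z of screen3 in the frame of slot0 below 0.004 m and horizontal distance between screen3 and slot0 below 0.02 m and angle between the x axis of screen3 and the x axis of slot0, either way round below 0.1 rad) or (z of screen3 in the frame of slot1 below 0.004 m and horizontal distance between screen3 and slot1 below 0.02 m and angle between the x axis of screen3 and the x axis of slot1, either way round below 0.1 rad) or (z of screen3 in the frame of slot2 below 0.004 m and horizontal distance between screen3 and slot2 below 0.02 m and angle between the x axis of screen3 and the x axis of slot2, either way round below 0.1 rad) or (z of screen3 in the frame of slot3 below 0.004 m and horizontal distance between screen3 and slot3 below 0.02 m and angle between the x axis of screen3 and the x axis of slot3, either way round below 0.1 rad))), for 0.2 s.
3. the turntable is at its drying detent (within 0.06 rad), every screen present still home, the blower still off (value of joint table_disc above 1.51 rad and value of joint switch below 0.5 rad and angle between each of screen0, screen1, screen2, screen3's own z axis and vertical below 0.1 rad and ((z of screen0 in the frame of slot0 below 0.004 m and horizontal distance between screen0 and slot0 below 0.02 m and angle between the x axis of screen0 and the x axis of slot0, either way round below 0.1 rad) or (z of screen0 in the frame of slot1 below 0.004 m and horizontal distance between screen0 and slot1 below 0.02 m and angle between the x axis of screen0 and the x axis of slot1, either way round below 0.1 rad) or (z of screen0 in the frame of slot2 below 0.004 m and horizontal distance between screen0 and slot2 below 0.02 m and angle between the x axis of screen0 and the x axis of slot2, either way round below 0.1 rad) or (z of screen0 in the frame of slot3 below 0.004 m and horizontal distance between screen0 and slot3 below 0.02 m and angle between the x axis of screen0 and the x axis of slot3, either way round below 0.1 rad)) and ((z of screen1 in the frame of slot0 below 0.004 m and horizontal distance between screen1 and slot0 below 0.02 m and angle between the x axis of screen1 and the x axis of slot0, either way round below 0.1 rad) or (z of screen1 in the frame of slot1 below 0.004 m and horizontal distance between screen1 and slot1 below 0.02 m and angle between the x axis of screen1 and the x axis of slot1, either way round below 0.1 rad) or (z of screen1 in the frame of slot2 below 0.004 m and horizontal distance between screen1 and slot2 below 0.02 m and angle between the x axis of screen1 and the x axis of slot2, either way round below 0.1 rad) or (z of screen1 in the frame of slot3 below 0.004 m and horizontal distance between screen1 and slot3 below 0.02 m and angle between the x axis of screen1 and the x axis of slot3, either way round below 0.1 rad)) and ((z of screen2 in the frame of slot0 below 0.004 m and horizontal distance between screen2 and slot0 below 0.02 m and angle between the x axis of screen2 and the x axis of slot0, either way round below 0.1 rad) or (z of screen2 in the frame of slot1 below 0.004 m and horizontal distance between screen2 and slot1 below 0.02 m and angle between the x axis of screen2 and the x axis of slot1, either way round below 0.1 rad) or (z of screen2 in the frame of slot2 below 0.004 m and horizontal distance between screen2 and slot2 below 0.02 m and angle between the x axis of screen2 and the x axis of slot2, either way round below 0.1 rad) or (z of screen2 in the frame of slot3 below 0.004 m and horizontal distance between screen2 and slot3 below 0.02 m and angle between the x axis of screen2 and the x axis of slot3, either way round below 0.1 rad)) and ((z of screen3 in the frame of slot0 below 0.004 m and horizontal distance between screen3 and slot0 below 0.02 m and angle between the x axis of screen3 and the x axis of slot0, either way round below 0.1 rad) or (z of screen3 in the frame of slot1 below 0.004 m and horizontal distance between screen3 and slot1 below 0.02 m and angle between the x axis of screen3 and the x axis of slot1, either way round below 0.1 rad) or (z of screen3 in the frame of slot2 below 0.004 m and horizontal distance between screen3 and slot2 below 0.02 m and angle between the x axis of screen3 and the x axis of slot2, either way round below 0.1 rad) or (z of screen3 in the frame of slot3 below 0.004 m and horizontal distance between screen3 and slot3 below 0.02 m and angle between the x axis of screen3 and the x axis of slot3, either way round below 0.1 rad))), for 0.2 s.
4. the blower's lever is switched fully over (value of joint switch above 0.85 rad), for 0.2 s.
At the end, for the whole second after the job is handed in: Lever fully over (above 0.85 rad), turntable at the drying detent (within 0.06 rad), every screen present home: soles within 4 mm of the disc, origin within 20 mm of a slot's point, upright and in line with the slot within 0.1 rad; all at rest (value of joint table_disc above 1.51 rad and value of joint switch above 0.85 rad and angle between each of screen0, screen1, screen2, screen3's own z axis and vertical below 0.1 rad and ((z of screen0 in the frame of slot0 below 0.004 m and horizontal distance between screen0 and slot0 below 0.02 m and angle between the x axis of screen0 and the x axis of slot0, either way round below 0.1 rad) or (z of screen0 in the frame of slot1 below 0.004 m and horizontal distance between screen0 and slot1 below 0.02 m and angle between the x axis of screen0 and the x axis of slot1, either way round below 0.1 rad) or (z of screen0 in the frame of slot2 below 0.004 m and horizontal distance between screen0 and slot2 below 0.02 m and angle between the x axis of screen0 and the x axis of slot2, either way round below 0.1 rad) or (z of screen0 in the frame of slot3 below 0.004 m and horizontal distance between screen0 and slot3 below 0.02 m and angle between the x axis of screen0 and the x axis of slot3, either way round below 0.1 rad)) and ((z of screen1 in the frame of slot0 below 0.004 m and horizontal distance between screen1 and slot0 below 0.02 m and angle between the x axis of screen1 and the x axis of slot0, either way round below 0.1 rad) or (z of screen1 in the frame of slot1 below 0.004 m and horizontal distance between screen1 and slot1 below 0.02 m and angle between the x axis of screen1 and the x axis of slot1, either way round below 0.1 rad) or (z of screen1 in the frame of slot2 below 0.004 m and horizontal distance between screen1 and slot2 below 0.02 m and angle between the x axis of screen1 and the x axis of slot2, either way round below 0.1 rad) or (z of screen1 in the frame of slot3 below 0.004 m and horizontal distance between screen1 and slot3 below 0.02 m and angle between the x axis of screen1 and the x axis of slot3, either way round below 0.1 rad)) and ((z of screen2 in the frame of slot0 below 0.004 m and horizontal distance between screen2 and slot0 below 0.02 m and angle between the x axis of screen2 and the x axis of slot0, either way round below 0.1 rad) or (z of screen2 in the frame of slot1 below 0.004 m and horizontal distance between screen2 and slot1 below 0.02 m and angle between the x axis of screen2 and the x axis of slot1, either way round below 0.1 rad) or (z of screen2 in the frame of slot2 below 0.004 m and horizontal distance between screen2 and slot2 below 0.02 m and angle between the x axis of screen2 and the x axis of slot2, either way round below 0.1 rad) or (z of screen2 in the frame of slot3 below 0.004 m and horizontal distance between screen2 and slot3 below 0.02 m and angle between the x axis of screen2 and the x axis of slot3, either way round below 0.1 rad)) and ((z of screen3 in the frame of slot0 below 0.004 m and horizontal distance between screen3 and slot0 below 0.02 m and angle between the x axis of screen3 and the x axis of slot0, either way round below 0.1 rad) or (z of screen3 in the frame of slot1 below 0.004 m and horizontal distance between screen3 and slot1 below 0.02 m and angle between the x axis of screen3 and the x axis of slot1, either way round below 0.1 rad) or (z of screen3 in the frame of slot2 below 0.004 m and horizontal distance between screen3 and slot2 below 0.02 m and angle between the x axis of screen3 and the x axis of slot2, either way round below 0.1 rad) or (z of screen3 in the frame of slot3 below 0.004 m and horizontal distance between screen3 and slot3 below 0.02 m and angle between the x axis of screen3 and the x axis of slot3, either way round below 0.1 rad)) and linear speed of each of screen0, screen1, screen2, screen3 below 0.02 m/s and velocity of joint table_disc between -0.05 and 0.05 rad/s); the robot touches nothing.
It fails at once if the mallet is shoved more than 30 mm (distance of mallet from where it was at the start of the episode above 0.03 m).
It fails at once if the bowl is shoved more than 30 mm (distance of bowl from where it was at the start of the episode above 0.03 m).
It fails at once if the oilstone is shoved more than 30 mm (distance of oilstone from where it was at the start of the episode above 0.03 m).
Of screen0, screen1, screen2, screen3 only 3 to 4 are there at a start; the rules pass over those that are not, and their reading is None.
At some moment in a run one of screen0, screen1, screen2, screen3 may be knocked a few centimetres aside while the robot is not near it.
It also fails if it takes over 210 s, if anything falls off the work surface, if the arm or the gripper's body presses on something with over 40 N, if the wrist force passes 120 N, or if a joint passes its speed limit or range.

ROBOT

A 6-joint arm with a two-finger parallel gripper is mounted at the origin on the work surface. World frame = base frame: x ahead of the robot, y to its left, z up, the work surface at z = 0. Lengths are in m, angles in rad, forces in N, time in s.
With the tool pointing down it reaches from about 0.3 to 0.775 m from the base axis. Payload 14.6 kg.
Tool frame: the origin (TCP) lies midway between the tips of the shut fingers; the grasp point (between the pads) lies 19 mm behind it (ctrl.grip_depth is the z of the grasp point in the tool frame, in m); z points along the fingers, y is the line along which they close (so a half turn about z gives the same grasp; the last joint's range is limited). The gripper opens to 94 mm and grips with 3 to 60 N. Pads are 16 mm wide; open, the fingers measure 119 mm over their backs; the gripper's body (75 mm by 177 mm) begins 78 mm behind the grasp point.
Start: joints at [1.219, 0.3, 1.521, -0, 1.321, -0.067], TCP at [0.155, 0.528, 0.205] pointing down, gripper open.
Joint ranges: [-3.03, 3.03], [-0.79, 2.21], [0.23, 2.52], [-1.04, 4.18], [0, 3.07], [-2.55, 2.55]. Speed limits (rad/s): [2.22, 2.22, 2.57, 3.14, 3.14, 3.14].

INTERFACE

Orientations are given as [roll, pitch, yaw] about the fixed x, y, z axes, in that order (R = Rz(yaw) Ry(pitch) Rx(roll)).
In Python, from station import ctrl gives the robot as it stands. The module is installed in compiled form; this text tells all that it offers.
- The arm moves only by the tool carry_out, never from a script. Its argument "commands" is a list of rows, each a list of 3 entries, a list of its own where there are three numbers: the closure, from 0 (fully open) to 1 (shut), then the shift along the tool's x, y, z in mm, then the turn, a rotation vector about the tool's x, y, z in rad. In form: [[gripper, [tx, ty, tz], [wx, wy, wz]], ...]. A call has 1 to 10 rows; each row shifts and turns the commanded pose from where the row before left it, along the tool's axes as they then stand; what a row does not reach is not made up. A row lasts 1/8 s, in which the tool goes at most 62.5 mm and 10.7 degrees, less where a joint would pass 70% of its speed; a pose out of reach is approached as far as the arm can. A call with a gripper value outside its range is refused whole. The fingers move at their own pace and stop on an object; "squeeze" is the grip in N (left out, the last holds). Time passes only in rows, so rows that do not move let the fingers close. It gives the time, the measured TCP pose, the force, the opening and the grip force at its end, in the units of the state.
- ctrl.get_obs(): the state, without advancing time (a new reading comes with each control period).
- ctrl.camera(name): name is "scene" or "top"; returns a dict with "img" (400x640x3 uint8, blue, green, red), "camera_matrix" (3x3 intrinsics, pixels), "rvec" (rotation vector, rad) and "tvec" (3), from world to camera coordinates, as OpenCV has them. Camera axes: x right, y down, z forward; pixel columns grow to the right and rows downward; lengths in m; the calibration is good to about 2 mm. A picture is of the moment at which its call begins. There is no depth.
- ctrl.hand_in(): hands the job in; it is judged then, once.
Trained networks look in the newest picture that a camera, given by its name, has taken for a name from the list of things; names that differ only in an ending like _2 or _b are one class to them, and where a whole thing is asked for, a point or a joint stands for the part that bears it (a point fixed in the world has none). Each returns a list of dicts, best first, with "score" (0 to 1); they miss things now and then, are a little off and sometimes report something else, mostly with a low value. They report only what shows in the picture. A call takes as long as a camera call.
- ctrl.outline_of(thing, camera): "region" (400x640 bool, what is visible of it).
- ctrl.place_of(thing, camera): "at" ([x, y, z] in m, in world coordinates, good to about 4 mm: a listed point, or the origin of a listed thing).
The state is a dict: "time_s": time; "qpos": joint angles; "joint_vel": joint speeds; "tau": joint torques, N m; "ee_pos": TCP position; "eef_rot": TCP orientation; "force": force on the tool from outside, world axes, zero at the start; "moment": the same for the moment, N m; "grip_width": finger opening in m; "grip_force": force on a finger pad.
Only numpy, scipy, OpenCV 4.12 (cv2) and the standard library are available. Lean on these libraries where they do the work, as an engineer would, in place of code of your own. Each camera call takes 0.05 s, during which the arm holds its last target. There are 200 camera calls.

## Working session

There is one attempt and no reset: what is moved stays moved. The work goes in short steps, Python scripts to look and compute and a tool call to move; the robot and the scene stay as the last step left them, time stands still between calls to the robot, and variables do not carry over. Pictures are saved under pics/ and viewed, at most 14 in all, crops included, and the job is handed in when it is done.

Besides the shell and the picture viewer there is one more tool, called as a command line: name --argument value ..., lists and objects as JSON in quotes. carry_out: Moves the arm, as the interface text tells. Its arguments: {"type":"object","properties":{"commands":{"type":"array","items":{"type":"array"}},"squeeze":{"type":"number"}},"required":["commands"]}

```bash
mkdir -p pics
cat > h.py <<'E'
from station import ctrl
import numpy as np, cv2
from scipy.spatial.transform import Rotation as R
def cam(n,f=None):
    c=ctrl.camera(n)
    if f: cv2.imwrite('pics/'+f,c['img'])
    return c
def proj(c,p):
    return cv2.projectPoints(np.array(p,float).reshape(-1,3),c['rvec'],c['tvec'],c['camera_matrix'],None)[0].reshape(-1,2)
def ray(c,uv,z):
    Rm=cv2.Rodrigues(np.array(c['rvec'],float))[0];t=np.array(c['tvec'],float).ravel()
    d=Rm.T@np.linalg.inv(c['camera_matrix'])@np.array([uv[0],uv[1],1.]);o=-Rm.T@t
    return o+d*(z-o[2])/d[2]
E
python3 - <<'E'
from h import *
o=ctrl.get_obs()
for k,v in o.items(): print(k,np.round(v,4))
for n in('scene','top'):
    c=cam(n,n+'0.png')
    Rm=cv2.Rodrigues(np.array(c['rvec']))[0];print(n,'campos',-Rm.T@np.ravel(c['tvec']))
    for t in['pivot','handle_top','slot0','slot1','slot2','slot3','screen0','switch_tip','mallet','bowl','oilstone']:
        print(n,t,[(round(r['score'],2),np.round(r['at'],3).tolist()) for r in ctrl.place_of(t,n)][:5])
E
```

```text
time_s 0.0
qpos [ 1.2194  0.3005  1.5216 -0.      1.3207 -0.0666]
joint_vel [-0.0009  0.0005 -0.001   0.0005 -0.0011 -0.0014]
tau [ 5.00000e-04 -5.31816e+01 -3.52740e+01  7.09000e-02  2.44000e-02
 -1.00000e-04]
ee_pos [0.1544 0.5276 0.2049]
eef_rot [-3.1405e+00 -1.0000e-04  2.8568e+00]
force [ 0.0264 -0.0762  0.2995]
moment [-0.0406 -0.0263  0.0089]
grip_force 0.0
grip_width 0.0941
scene campos [1.08017987 0.84337607 1.1386079 ]
scene pivot [(0.56, [0.522, 0.251, 0.05]), (0.24, [0.462, -0.092, -0.001])]
scene handle_top [(0.61, [0.54, 0.094, 0.123])]
scene slot0 [(0.78, [0.455, 0.324, 0.048]), (0.71, [0.504, 0.273, 0.051]), (0.69, [0.553, 0.231, 0.049]), (0.65, [0.592, 0.178, 0.051])]
scene slot1 [(0.78, [0.455, 0.324, 0.048]), (0.71, [0.504, 0.273, 0.051]), (0.69, [0.553, 0.231, 0.049]), (0.65, [0.592, 0.178, 0.051])]
scene slot2 [(0.78, [0.455, 0.324, 0.048]), (0.71, [0.504, 0.273, 0.051]), (0.69, [0.553, 0.231, 0.049]), (0.65, [0.592, 0.178, 0.051])]
scene slot3 [(0.78, [0.455, 0.324, 0.048]), (0.71, [0.504, 0.273, 0.051]), (0.69, [0.553, 0.231, 0.049]), (0.65, [0.592, 0.178, 0.05
[... 871 characters left out ...]
33, -0.343, -0.0])]
top slot2 [(0.96, [0.5, 0.275, 0.047]), (0.8, [0.552, 0.229, 0.051]), (0.6, [0.456, 0.319, 0.047]), (0.58, [0.594, 0.181, 0.051]), (0.38, [0.433, -0.343, -0.0])]
top slot3 [(0.96, [0.5, 0.275, 0.047]), (0.8, [0.552, 0.229, 0.051]), (0.6, [0.456, 0.319, 0.047]), (0.58, [0.594, 0.181, 0.051]), (0.38, [0.433, -0.343, -0.0])]
top screen0 [(0.72, [0.432, -0.344, -0.002]), (0.57, [0.613, -0.124, -0.003]), (0.51, [0.577, -0.321, -0.002])]
top switch_tip [(0.63, [0.445, 0.446, 0.093]), (0.33, [0.58, -0.318, -0.008])]
top mallet [(0.74, [0.784, -0.054, -0.003])]
top bowl [(0.64, [0.745, -0.265, -0.003])]
top oilstone [(0.78, [0.426, -0.517, -0.004]), (0.25, [0.497, 0.278, 0.043])]
```

View pics/top0.png

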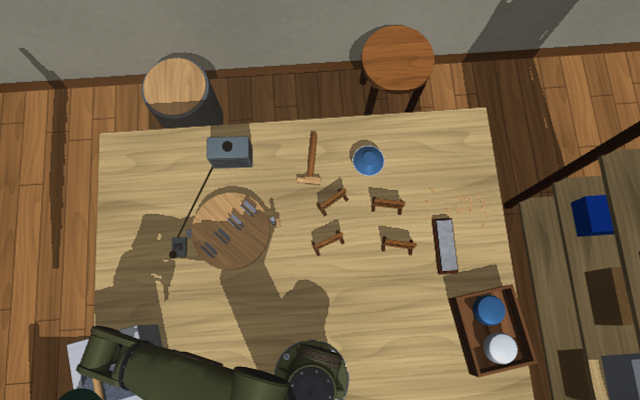

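View pics/scene0.png

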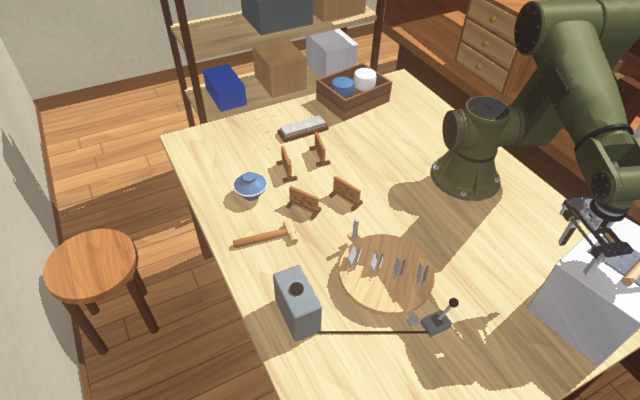

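Four screens; the clip row is about 45° clockwise of the blower direction, so the handle must go about 0.8 rad anticlockwise. Next I'll write a silhouette fit for the screen poses and a move planner.

```bash
cat >> h.py <<'E'
from scipy.optimize import minimize
def box(x0,x1,y0,y1,z0,z1): return np.array([[x,y,z] for x in(x0,x1) for y in(y0,y1) for z in(z0,z1)],float)/1000
PARTS=[box(-6,6,-55,55,6,80),box(-27,27,-55,-43,0,14),box(-27,27,43,55,0,14)]
def sil(c,p,z=0.,s=4):
    m=np.zeros((400*s,640*s),np.uint8);Rz=R.from_euler('z',p[2]).as_matrix()
    for b in PARTS:
        uv=proj(c,b@Rz.T+[p[0],p[1],z]);h=cv2.convexHull(((uv+.5)*s).astype(np.float32).round().astype(np.int32))
        cv2.fillConvexPoly(m,h,1)
    return cv2.resize(m.astype(np.float32),(640,400),interpolation=cv2.INTER_AREA)
def fit(obs,xy,z=0.,yaw=None):
    """obs: list of (cam,region). returns x,y,yaw(long-axis normal), cost"""
    def cost(p):
        return sum(np.abs(sil(c,p,z)-r).sum()/r.sum() for c,r in obs)/len(obs)
    best=None
    cand=sorted(((cost([*xy,a]),a) for a in (np.arange(0,np.pi,np.pi/18) if yaw is None else [yaw])))[:3]
    for _,a in cand:
        q=minimize(lambda v:cost([v[0]/100,v[1]/100,v[2]/10]),[xy[0]*100,xy[1]*100,a*10],method='Nelder-Mead',options=dict(initial_simplex=np.array([xy[0]*100,xy[1]*100,a*10])+np.array([[0,0,0],[.6,0,0],[0,.6,0],[0,0,1.]]),maxiter=80,xatol=.02,fatol=.002))
        if best is None or q.fun<best[3]: best=(q.x[0]/100,q.x[1]/100,q.x[2]/10,q.fun)
    return best
def screens(names=('top','scene'),zmax=.03):
    regs=[]
    cs={n:cam(n) for n in names}
    for n in names:
        c=cs[n]
        for r in ctrl.outline_of('screen0',n):
            m=r['region']
            if r['score']<.3 or m.sum()<60: continue
            v,u=np.nonzero(m);regs.append((n,c,m.astype(np.float32),ray(c,(u.mean(),v.mean()),.035)[:2]))
    groups=[]
    for g in regs:
        for G in groups:
            if np.hypot(*(G[0][3]-g[3]))<.05 and all(q[0]!=g[0] for q in G): G.append(g);break
        else: groups.append([g])
    out=[]
    for G in groups:
        f=fit([(g[1],g[2]) for g in G],np.mean([g[3] for g in G],0)); out.append(f)
        print('screen xy %.3f %.3f xaxis %.1fdeg cost %.2f n=%d'%(f[0],f[1],np.degrees(f[2])%180,f[3],len(G)))
    return out
def plan(p,yaw,n):
    """n rows from current pose to world p, tool-down yaw"""
    o=ctrl.get_obs();R0=R.from_euler('xyz',o['eef_rot']);R1=R.from_euler('xyz',[np.pi,0,yaw])
    w=(R0.inv()*R1).as_rotvec();d=(np.array(p)-o['ee_pos'])/n
    print('total rot',np.round(w,3),'per row',np.round(w/n,3))
    for i in range(n): print(np.round((R0*R.from_rotvec(w*i/n)).inv().apply(d)*1000,0).tolist())
E
python3 - <<'E'
from h import *
screens()
plan([.54,.095,.20],np.pi/2,10)
E
```

```text
screen xy 0.434 -0.345 xaxis 167.6deg cost 0.18 n=2
screen xy 0.461 -0.094 xaxis 20.4deg cost 0.16 n=2
screen xy 0.612 -0.122 xaxis 29.9deg cost 0.23 n=2
screen xy 0.584 -0.323 xaxis 169.3deg cost 0.31 n=2
total rot [-0.    -0.     1.286] per row [-0.    -0.     0.129]
[-49.0, -31.0, 1.0]
[-53.0, -24.0, 1.0]
[-55.0, -17.0, 1.0]
[-57.0, -10.0, 1.0]
[-58.0, -3.0, 1.0]
[-58.0, 5.0, 1.0]
[-57.0, 12.0, 1.0]
[-55.0, 19.0, 1.0]
[-52.0, 26.0, 1.0]
[-48.0, 33.0, 1.0]
```

carry_out --commands '[[0.3,[-49,-31,0],[0,0,0.129]],[0.3,[-53,-24,0],[0,0,0.129]],[0.3,[-55,-17,0],[0,0,0.129]],[0.3,[-57,-10,0],[0,0,0.129]],[0.3,[-58,-3,0],[0,0,0.129]],[0.3,[-58,5,0],[0,0,0.129]],[0.3,[-57,12,0],[0,0,0.129]],[0.3,[-55,19,0],[0,0,0.129]],[0.3,[-52,26,0],[0,0,0.129]],[0.3,[-48,33,0],[0,0,0.129]]]' --squeeze 12

```text
time_s: 2.65
ee_pos: [0.54, 0.0908, 0.2056]
eef_rot: [3.141, -0.0, 1.562]
force: [0.0, 1.0, -0.8]
grip_width: 0.066
grip_force: 0.0
```

Run:
```python
from h import *
plan([.541,.095,.092],np.pi/2,6)
for n in('top','scene'):
    c=cam(n); print([(round(r['score'],2),np.round(r['at'],3).tolist()) for r in ctrl.place_of('handle_top',n)][:2])
```

```text
total rot [ 0.    -0.    -0.008] per row [ 0.    -0.    -0.001]
[1.0, 0.0, 19.0]
[1.0, 0.0, 19.0]
[1.0, 0.0, 19.0]
[1.0, 0.0, 19.0]
[1.0, 0.0, 19.0]
[1.0, 0.0, 19.0]
[]
[(0.62, [0.539, 0.095, 0.124])]
```

carry_out --commands '[[0.3,[4,0,30],[0,0,-0.008]],[0.3,[0,0,40],[0,0,0]],[0.3,[0,0,44],[0,0,0]],[0.3,[0,0,0],[0,0,0]],[1,[0,0,0],[0,0,0]],[1,[0,0,0],[0,0,0]],[1,[0,0,0],[0,0,0]],[1,[0,0,0],[0,0,0]]]'

```text
time_s: 3.85
ee_pos: [0.539, 0.0965, 0.092]
eef_rot: [3.141, -0.0, 1.575]
force: [-0.3, -0.4, 0.2]
grip_width: 0.0293
grip_force: 0.0
```

Run:
```python
from h import *
o=ctrl.get_obs();print(o['grip_width'],o['grip_force'],o['force'])
pv=np.array([.5258,.2512]);d=o['ee_pos'][:2]-pv;print(np.hypot(*d),np.degrees(np.arctan2(d[1],d[0])))
a=np.arctan2(d[1],d[0]);r=np.hypot(*d);P=[pv+r*np.array([np.cos(a+t),np.sin(a+t)]) for t in np.radians(np.arange(0,60,4))]
for q in np.diff(P,axis=0): print(np.round([q[1]*1000,q[0]*1000],0))
```

```text
0.029254085701181796 0.0 [-0.28773765 -0.35647944  0.20425199]
0.15524402475977872 -85.10897419288746
[ 1. 11.]
[ 2. 11.]
[ 3. 10.]
[ 4. 10.]
[ 4. 10.]
[ 5. 10.]
[6. 9.]
[6. 9.]
[7. 8.]
[7. 8.]
[8. 7.]
[8. 7.]
[9. 6.]
[9. 6.]
```

carry_out --commands '[[1,[0,0,0],[0,0,0]],[1,[0,0,0],[0,0,0]],[1,[1,11,0],[0,0,0]],[1,[2,11,0],[0,0,0]],[1,[3,10,0],[0,0,0]],[1,[4,10,0],[0,0,0]],[1,[4,10,0],[0,0,0]],[1,[5,10,0],[0,0,0]],[1,[6,9,0],[0,0,0]],[1,[6,9,0],[0,0,0]]]'

```text
time_s: 5.1
ee_pos: [0.6194, 0.1283, 0.0915]
eef_rot: [3.141, -0.0, 1.575]
force: [-0.5, -2.4, 5.2]
grip_width: 0.0157
grip_force: 12.0
```

carry_out --commands '[[1,[7,8,0],[0,0,0]],[1,[7,8,0],[0,0,0]],[1,[0,0,0],[0,0,0]]]'

```text
time_s: 5.48
ee_pos: [0.6353, 0.1426, 0.0915]
eef_rot: [3.141, -0.0, 1.575]
force: [-0.5, -0.8, 5.1]
grip_width: 0.0157
grip_force: 12.0
```

```bash
cat >> h.py <<'E'
def slots():
    for n in('top','scene'):
        c=cam(n); r=[np.array(q['at']) for q in ctrl.place_of('slot0',n) if q['score']>.3 and np.hypot(*(np.array(q['at'])[:2]-[.526,.251]))<.13]
        P=np.array(r)[:,:2];m=P.mean(0);d=np.linalg.svd(P-m)[2][0];d=d*np.sign(d[0] or 1)
        print(n,len(P),np.round(P,3).tolist(),'mean',m.round(4),'xdir deg',np.degrees(np.arctan2(d[1],d[0])).round(1),'handle',[np.round(q['at'],3).tolist() for q in ctrl.place_of('handle_top',n)][:1])
E
python3 - <<'E'
from h import *
slots()
o=ctrl.get_obs();print(o['grip_width'],o['grip_force'],o['force'],o['ee_pos'])
# blower direction estimate
cam('top','top1.png')
E
```

```text
top 4 [[0.425, 0.264], [0.624, 0.238], [0.49, 0.258], [0.558, 0.251]] mean [0.5243 0.2528] xdir deg -7.2 handle []
scene 4 [[0.49, 0.256], [0.425, 0.264], [0.622, 0.236], [0.56, 0.253]] mean [0.5242 0.2524] xdir deg -7.5 handle [[0.632, 0.14, 0.124]]
0.015562767461214311 12.000441402196884 [-0.48685722 -0.08585407  4.48195752] [0.6346814  0.14207427 0.09144777]
```

carry_out --commands '[[1,[8,7,0],[0,0,0]],[1,[4,4,0],[0,0,0]],[1,[0,0,0],[0,0,0]]]'

```text
time_s: 6.2
ee_pos: [0.6459, 0.1545, 0.0914]
eef_rot: [-3.141, -0.0, 1.575]
force: [-1.8, -0.5, 6.1]
grip_width: 0.0158
grip_force: 12.0
```

Run:
```python
from h import *
slots()
```

```text
top 4 [[0.624, 0.249], [0.425, 0.25], [0.488, 0.253], [0.558, 0.249]] mean [0.524  0.2502] xdir deg -0.8 handle [[0.624, 0.249, 0.053]]
scene 4 [[0.488, 0.25], [0.428, 0.256], [0.562, 0.256], [0.62, 0.245]] mean [0.5246 0.252 ] xdir deg -2.3 handle [[0.644, 0.149, 0.126]]
```

View pics/top1.png

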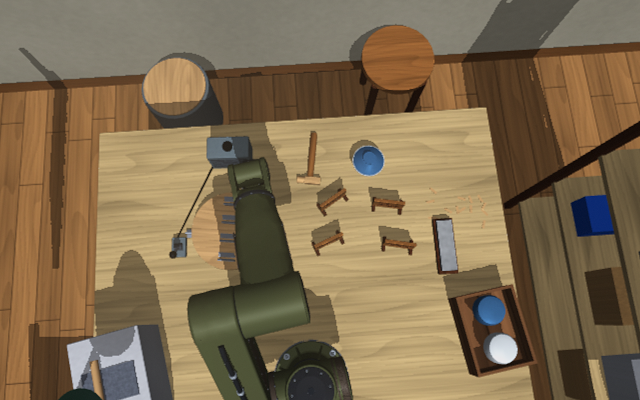

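carry_out --commands '[[1,[4,3,0],[0,0,0]],[1,[4,3,0],[0,0,0]],[1,[0,0,0],[0,0,0]]]'

```text
time_s: 6.88
ee_pos: [0.6491, 0.1612, 0.0905]
eef_rot: [-3.133, 0.002, 1.575]
force: [-24.5, -7.9, 11.6]
grip_width: 0.0171
grip_force: 12.0
```

carry_out --commands '[[1,[4,3,0],[0,0,0]],[1,[4,3,0],[0,0,0]],[1,[0,0,0],[0,0,0]]]'

```text
time_s: 7.25
ee_pos: [0.6569, 0.1708, 0.0902]
eef_rot: [-3.139, -0.0, 1.575]
force: [0.5, 0.1, -0.4]
grip_width: 0.002
grip_force: 0.0
```

Run:
```python
from h import *
slots()
c=ctrl.camera('top')
for uv in [(207,164),(249,167)]: print(ray(c,uv,.13),ray(c,uv,0))
```

```text
top 4 [[0.427, 0.257], [0.626, 0.246], [0.489, 0.254], [0.56, 0.252]] mean [0.5256 0.252 ] xdir deg -3.0 handle [[0.432, -0.345, -0.002]]
scene 4 [[0.622, 0.244], [0.492, 0.252], [0.421, 0.255], [0.56, 0.253]] mean [0.5238 0.2509] xdir deg -2.6 handle [[0.643, 0.147, 0.124]]
[0.75011389 0.31017613 0.13      ] [0.79305082 0.33569091 0.        ]
[0.72855612 0.16365366 0.13      ] [0.76981747 0.17777999 0.        ]
```

carry_out --commands '[[1,[0,0,-30],[0,0,0]],[1,[0,0,-50],[0,0,0]],[0.6,[-50,-20,-30],[0,0,0]],[0.6,[-58,-20,0],[0,0,0]],[0.6,[-58,-20,0],[0,0,0]],[0.6,[-58,-20,0],[0,0,0]],[0.6,[-58,-20,0],[0,0,0]],[0.6,[-20,-20,0],[0,0,0]]]'

```text
time_s: 8.6
ee_pos: [0.5378, -0.1353, 0.2016]
eef_rot: [3.141, 0.0, 1.572]
force: [0.0, -0.4, -0.7]
grip_width: 0.0377
grip_force: 0.0
```

Run:
```python
from h import *
slots()
screens()
cam('scene','s2.png')
o=ctrl.get_obs(); print(o['ee_pos'],o['eef_rot'])
```

```text
top 4 [[0.558, 0.247], [0.488, 0.256], [0.425, 0.254], [0.625, 0.25]] mean [0.5239 0.2517] xdir deg -1.9 handle [[0.646, 0.148, 0.125]]
scene 4 [[0.494, 0.253], [0.624, 0.248], [0.559, 0.252], [0.423, 0.257]] mean [0.525  0.2526] xdir deg -2.4 handle [[0.642, 0.147, 0.127]]
screen xy 0.434 -0.344 xaxis 165.0deg cost 0.39 n=2
screen xy 0.583 -0.325 xaxis 167.2deg cost 0.41 n=2
screen xy 0.460 -0.100 xaxis 21.7deg cost 0.06 n=1
screen xy 0.612 -0.127 xaxis 31.7deg cost 0.08 n=1
[ 0.53903731 -0.13196027  0.20134602] [-3.14140367e+00 -2.85062785e-05  1.57568418e+00]
```

View pics/s2.png

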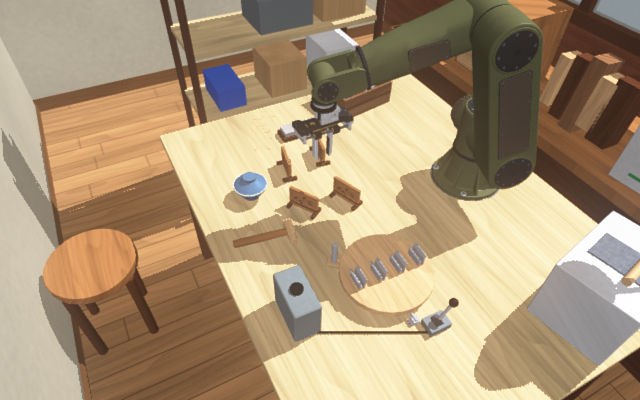

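Table sits at the loading detent (xdir ≈ -2.5°, force rose to 24 N at the stop before). The four screens are standing; first screen A at (0.461, -0.095).

Run:
```python
from h import *
plan([.461,-.096,.12],np.radians(110.6),4)
```

```text
total rot [-0.    -0.    -0.355] per row [-0.    -0.    -0.089]
[9.0, -19.0, 20.0]
[11.0, -19.0, 20.0]
[12.0, -18.0, 20.0]
[14.0, -16.0, 20.0]
```

carry_out --commands '[[0.45,[9,-19,20],[0,0,-0.089]],[0.45,[11,-19,20],[0,0,-0.089]],[0.45,[12,-18,20],[0,0,-0.089]],[0.45,[14,-16,20],[0,0,-0.089]],[0.45,[0,0,0],[0,0,0]]]' --squeeze 40

```text
time_s: 9.78
ee_pos: [0.4599, -0.096, 0.1208]
eef_rot: [-3.14, -0.001, 1.931]
force: [1.0, -0.3, 1.1]
grip_width: 0.0517
grip_force: 0.0
```

Run:
```python
from h import *
screens(('scene',))
o=ctrl.get_obs(); print(o['ee_pos'],o['eef_rot'],o['grip_width'])
im=cam('scene')['img'];cv2.imwrite('pics/s3.png',cv2.resize(im[100:250,230:430],(800,600),interpolation=2))
```

```text
screen xy 0.461 -0.099 xaxis 22.8deg cost 0.07 n=1
screen xy 0.583 -0.328 xaxis 168.6deg cost 0.12 n=1
screen xy 0.612 -0.126 xaxis 33.9deg cost 0.08 n=1
screen xy 0.433 -0.349 xaxis 166.5deg cost 0.20 n=1
[ 0.46170551 -0.09681414  0.12227751] [3.14063313e+00 7.37071571e-04 1.92920832e+00] 0.051298443147753656
```

View pics/s3.png

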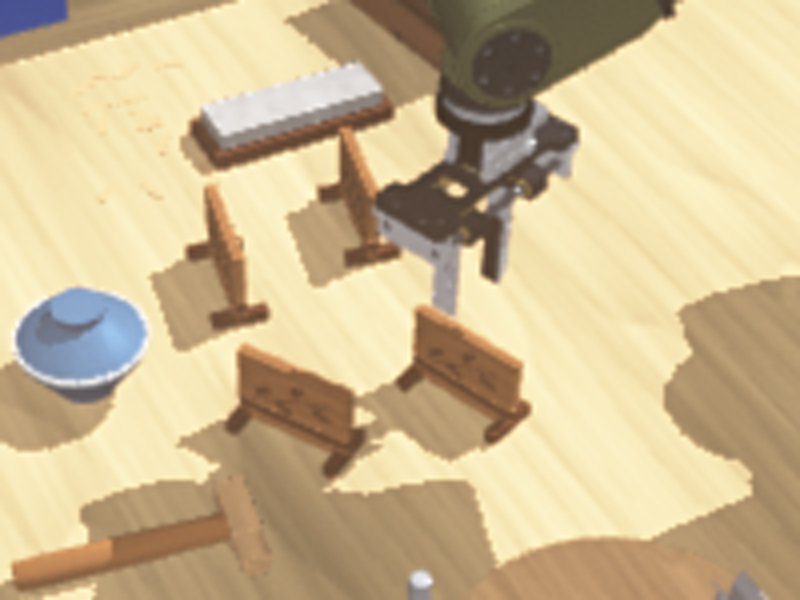

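Gripper sits over screen A, fingers either side. Descend and grip.

carry_out --commands '[[0.45,[-1,0,37],[0,0,0]],[0.45,[-1,0,37],[0,0,0]],[0.45,[0,0,0],[0,0,0]],[1,[0,0,0],[0,0,0]],[1,[0,0,0],[0,0,0]],[1,[0,0,0],[0,0,0]],[1,[0,0,0],[0,0,0]],[1,[0,0,0],[0,0,0]],[1,[0,0,0],[0,0,0]]]'

```text
time_s: 11.05
ee_pos: [0.4615, -0.0985, 0.0475]
eef_rot: [-3.142, -0.0, 1.931]
force: [-0.0, 0.3, 0.1]
grip_width: 0.0117
grip_force: 40.0
```

carry_out --commands '[[1,[0,0,0],[0,0,0]],[1,[0,0,-50],[0,0,0]],[1,[0,0,-60],[0,0,0]],[1,[0,0,-60],[0,0,0]],[1,[0,0,-10],[0,0,0]]]'

```text
time_s: 11.68
ee_pos: [0.4626, -0.0988, 0.2311]
eef_rot: [3.137, 0.004, 1.931]
force: [0.6, 0.1, -3.5]
grip_width: 0.0116
grip_force: 40.0
```

Run:
```python
from h import *
plan([.6236,.2475,.23],np.radians(87.5),8)
```

```text
total rot [0.006 0.003 0.404] per row [0.001 0.    0.05 ]
[33.0, 34.0, 0.0]
[35.0, 32.0, 0.0]
[37.0, 31.0, 0.0]
[38.0, 29.0, 0.0]
[40.0, 27.0, 0.0]
[41.0, 25.0, 0.0]
[42.0, 23.0, 0.0]
[43.0, 20.0, 0.0]
```

carry_out --commands '[[1,[33,34,0],[0,0,0.05]],[1,[35,32,0],[0,0,0.05]],[1,[37,31,0],[0,0,0.05]],[1,[38,29,0],[0,0,0.05]],[1,[40,27,0],[0,0,0.05]],[1,[41,25,0],[0,0,0.05]],[1,[42,23,0],[0,0,0.05]],[1,[43,20,0],[0,0,0.05]],[1,[0,0,30],[0,0,0]],[1,[0,0,20],[0,0,0]]]'

```text
time_s: 12.92
ee_pos: [0.6222, 0.2485, 0.1738]
eef_rot: [-3.138, 0.001, 1.532]
force: [0.6, 0.2, -1.5]
grip_width: 0.0121
grip_force: 40.0
```

```bash
cat >> h.py <<'E'
def held(xy,z,yaw,names=('top','scene')):
    for n in names:
        c=cam(n)
        for r in ctrl.outline_of('screen0',n):
            m=r['region'];v,u=np.nonzero(m)
            if m.sum()<60: continue
            q=ray(c,(u.mean(),v.mean()),z+.03)[:2]
            if np.hypot(*(q-xy))<.06:
                f=fit([(c,m.astype(np.float32))],np.array(xy),z,yaw);print('held',n,np.round(f[:2],3),np.degrees(f[2]).round(1),round(f[3],2))
E
python3 - <<'E'
from h import *
o=ctrl.get_obs();print(o['ee_pos'],o['eef_rot'])
held(o['ee_pos'][:2],o['ee_pos'][2]-.0475,o['eef_rot'][2]-np.pi/2)
slots()
im=cam('scene')['img'];cv2.imwrite('pics/s4.png',cv2.resize(im[190:340,280:480],(800,600),interpolation=2))
E
```

```text
[0.62223741 0.24847994 0.17382185] [-3.13795750e+00  1.47424053e-03  1.53157674e+00]
held scene [0.622 0.249] -3.4 0.51
top 1 [[0.625, 0.25]] mean [0.625  0.2501] xdir deg 0.0 handle [[0.645, 0.147, 0.125]]
scene 3 [[0.623, 0.245], [0.424, 0.256], [0.492, 0.252]] mean [0.5132 0.2509] xdir deg -3.0 handle [[0.422, -0.516, -0.002]]
```

View pics/s4.png

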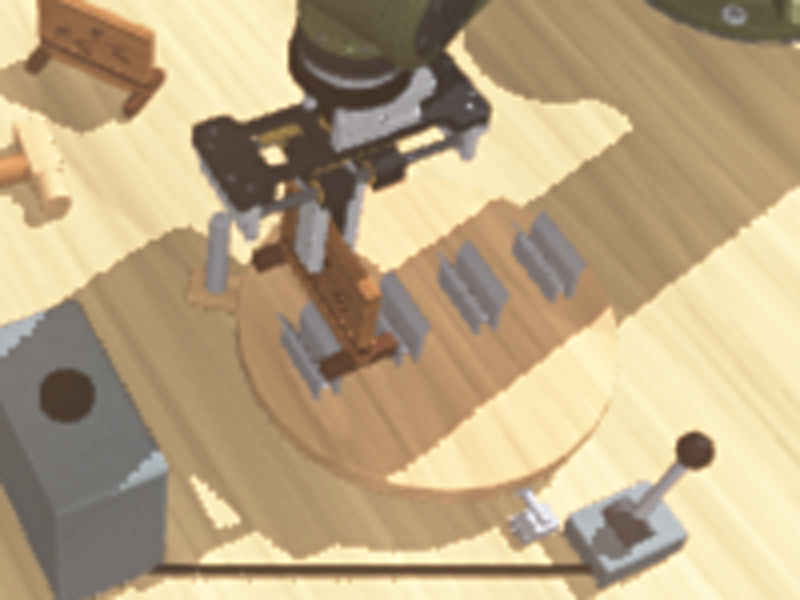

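Screen A hangs over slot 3 in line with the clip. Push down in stages.

carry_out --commands '[[1,[0,1,30],[0,0,0.005]],[1,[0,0,16],[0,0,0]],[1,[0,0,8],[0,0,0]],[1,[0,0,8],[0,0,0]]]'

```text
time_s: 13.98
ee_pos: [0.6242, 0.2483, 0.1162]
eef_rot: [3.141, -0.001, 1.526]
force: [-4.3, -0.1, 5.6]
grip_width: 0.0118
grip_force: 40.0
```

carry_out --commands '[[1,[0,0,6],[0,0,0]],[1,[0,0,6],[0,0,0]],[1,[0,0,3],[0,0,0]],[1,[0,0,2],[0,0,0]],[1,[0,0,0],[0,0,0]]]'

```text
time_s: 14.6
ee_pos: [0.6239, 0.2482, 0.0983]
eef_rot: [-3.141, 0.0, 1.526]
force: [-4.2, 0.3, -2.2]
grip_width: 0.0116
grip_force: 40.0
```

carry_out --commands '[[1,[0,0,2],[0,0,0]],[1,[0,0,1],[0,0,0]],[1,[0,0,0],[0,0,0]]]'

```text
time_s: 14.98
ee_pos: [0.6242, 0.2483, 0.0975]
eef_rot: [3.14, -0.0, 1.526]
force: [-11.0, -1.5, 13.9]
grip_width: 0.0118
grip_force: 40.0
```

carry_out --commands '[[0.6,[0,0,0],[0,0,0]],[0.6,[0,0,0],[0,0,0]],[0.6,[0,0,0],[0,0,0]],[0.6,[0,0,-40],[0,0,0]],[0.6,[0,0,-50],[0,0,0]],[0.5,[-20,0,-20],[0,0,0]],[0.5,[-55,0,0],[0,0,0]],[0.5,[-55,0,0],[0,0,0]]]'

```text
time_s: 15.98
ee_pos: [0.6176, 0.1161, 0.2047]
eef_rot: [-3.141, 0.0, 1.526]
force: [2.2, 0.0, -0.6]
grip_width: 0.0469
grip_force: 0.0
```

Run:
```python
from h import *
screens()
held([.624,.248],.05,-.044)
o=ctrl.get_obs();print(o['ee_pos'],o['grip_width'])
plan([.612,-.123,.12],np.radians(121.5),6)
```

```text
screen xy 0.635 0.264 xaxis 176.2deg cost 0.72 n=1
screen xy 0.612 -0.123 xaxis 29.6deg cost 0.23 n=2
screen xy 0.584 -0.324 xaxis 169.2deg cost 0.23 n=2
screen xy 0.434 -0.345 xaxis 167.6deg cost 0.29 n=2
screen xy 0.602 0.222 xaxis 177.7deg cost 0.18 n=1
held top [0.623 0.253] -4.0 0.84
held scene [0.624 0.249] -2.8 0.12
[0.61804385 0.11916768 0.20506753] 0.04683837209860878
total rot [-0.    -0.    -0.594] per row [-0.    -0.    -0.099]
[-40.0, 1.0, 14.0]
[-40.0, -3.0, 14.0]
[-40.0, -7.0, 14.0]
[-39.0, -11.0, 14.0]
[-38.0, -15.0, 14.0]
[-36.0, -18.0, 14.0]
```

carry_out --commands '[[0.45,[-40,1,0],[0,0,-0.099]],[0.45,[-40,-3,0],[0,0,-0.099]],[0.45,[-40,-7,14],[0,0,-0.099]],[0.45,[-39,-11,28],[0,0,-0.099]],[0.45,[-38,-15,28],[0,0,-0.099]],[0.45,[-36,-18,14],[0,0,-0.09]],[0.45,[0,0,36],[0,0,0]],[0.45,[0,0,37],[0,0,0]],[0.45,[0,0,0],[0,0,0]]]'

```text
time_s: 17.5
ee_pos: [0.612, -0.123, 0.0459]
eef_rot: [-3.138, -0.004, 2.112]
force: [0.1, -0.1, 0.3]
grip_width: 0.0517
grip_force: 0.0
```

carry_out --commands '[[1,[0,0,0],[0,0,0]],[1,[0,0,0],[0,0,0]],[1,[0,0,0],[0,0,0]],[1,[0,0,0],[0,0,0]],[1,[0,0,0],[0,0,0]],[1,[0,0,0],[0,0,0]],[1,[0,0,0],[0,0,0]],[1,[0,0,0],[0,0,0]]]'

```text
time_s: 18.5
ee_pos: [0.6133, -0.1241, 0.0487]
eef_rot: [3.141, 0.0, 2.111]
force: [-2.4, 0.2, 4.2]
grip_width: 0.0117
grip_force: 40.0
```

carry_out --commands '[[1,[0,0,-50],[0,0,0]],[1,[0,0,-60],[0,0,0]],[1,[0,0,-60],[0,0,0]],[1,[0,0,-15],[0,0,0]]]'

```text
time_s: 19.0
ee_pos: [0.6141, -0.1242, 0.2373]
eef_rot: [3.138, 0.004, 2.111]
force: [-0.1, -0.6, -1.2]
grip_width: 0.0119
grip_force: 40.0
```

Run:
```python
from h import *
plan([.5577,.2504,.23],np.radians(87.5),8)
```

```text
total rot [0.005 0.003 0.584] per row [0.001 0.    0.073]
[44.0, 18.0, 1.0]
[45.0, 15.0, 1.0]
[46.0, 11.0, 1.0]
[47.0, 8.0, 1.0]
[47.0, 5.0, 1.0]
[47.0, 1.0, 1.0]
[47.0, -2.0, 1.0]
[47.0, -6.0, 1.0]
```

carry_out --commands '[[1,[44,18,0],[0,0,0.073]],[1,[45,15,0],[0,0,0.073]],[1,[46,11,0],[0,0,0.073]],[1,[47,8,0],[0,0,0.073]],[1,[47,5,0],[0,0,0.073]],[1,[47,1,0],[0,0,0.073]],[1,[47,-2,0],[0,0,0.073]],[1,[47,-6,0],[0,0,0.073]],[1,[0,0,30],[0,0,0]],[1,[0,0,20],[0,0,0]]]'

```text
time_s: 20.25
ee_pos: [0.5553, 0.2507, 0.1803]
eef_rot: [-3.138, 0.001, 1.528]
force: [0.5, 0.8, -1.2]
grip_width: 0.0116
grip_force: 40.0
```

Run:
```python
from h import *
o=ctrl.get_obs();print(o['ee_pos'],o['eef_rot'])
held(o['ee_pos'][:2],o['ee_pos'][2]-.0475,o['eef_rot'][2]-np.pi/2)
slots()
```

```text
[0.55534666 0.25068264 0.18030218] [-3.13830117e+00  1.45944933e-03  1.52795799e+00]
held scene [0.556 0.25 ] -2.4 0.35
top 2 [[0.624, 0.25], [0.558, 0.247]] mean [0.5909 0.2488] xdir deg 2.5 handle [[0.647, 0.152, 0.126]]
scene 4 [[0.49, 0.251], [0.422, 0.258], [0.559, 0.254], [0.623, 0.247]] mean [0.5234 0.2526] xdir deg -2.7 handle [[0.642, 0.147, 0.123]]
```

carry_out --commands '[[1,[0,2,30],[0,0,0]],[1,[0,0,20],[0,0,0]],[1,[0,0,10],[0,0,0]],[1,[0,0,8],[0,0,0]],[1,[0,0,0],[0,0,0]]]'

```text
time_s: 21.38
ee_pos: [0.5581, 0.2504, 0.1156]
eef_rot: [-3.141, -0.0, 1.527]
force: [-3.9, 0.1, -0.7]
grip_width: 0.0119
grip_force: 40.0
```

carry_out --commands '[[1,[0,0,6],[0,0,0]],[1,[0,0,5],[0,0,0]],[1,[0,0,3],[0,0,0]],[1,[0,0,1],[0,0,0]],[1,[0,0,0],[0,0,0]]]'

```text
time_s: 22.0
ee_pos: [0.5583, 0.2502, 0.1004]
eef_rot: [-3.141, 0.0, 1.527]
force: [-4.1, 0.1, -2.3]
grip_width: 0.0115
grip_force: 40.0
```

carry_out --commands '[[1,[0,0,2],[0,0,0]],[1,[0,0,2],[0,0,0]],[1,[0,0,0],[0,0,0]]]'

```text
time_s: 22.38
ee_pos: [0.5586, 0.2504, 0.0986]
eef_rot: [3.14, -0.001, 1.527]
force: [-13.0, -2.6, 18.2]
grip_width: 0.0116
grip_force: 40.0
```

carry_out --commands '[[0.6,[0,0,0],[0,0,0]],[0.6,[0,0,0],[0,0,0]],[0.6,[0,0,0],[0,0,0]],[0.6,[0,0,-40],[0,0,0]],[0.6,[0,0,-50],[0,0,0]],[0.5,[-30,0,-30],[0,0,0]],[0.5,[-58,0,0],[0,0,0]],[0.5,[-58,0,0],[0,0,0]],[0.5,[-58,0,0],[0,0,0]],[0.5,[-58,0,0],[0,0,0]]]'

```text
time_s: 23.62
ee_pos: [0.5467, -0.0134, 0.2166]
eef_rot: [3.141, 0.0, 1.527]
force: [0.6, -0.4, -0.6]
grip_width: 0.047
grip_force: 0.0
```

Run:
```python
from h import *
screens()
held([.558,.25],.05,-.044,('scene',));slots()
o=ctrl.get_obs();print(o['ee_pos'],o['grip_width'])
plan([.584,-.324,.12],np.radians(78.7),6)
```

```text
screen xy 0.433 -0.342 xaxis 166.7deg cost 0.21 n=1
screen xy 0.583 -0.322 xaxis 169.8deg cost 0.21 n=2
screen xy 0.571 0.262 xaxis 177.8deg cost 1.01 n=2
screen xy 0.639 0.262 xaxis 177.5deg cost 0.15 n=1
screen xy 0.532 0.222 xaxis 178.1deg cost 0.15 n=1
held scene [0.556 0.248] -2.7 0.16
top 4 [[0.49, 0.253], [0.624, 0.246], [0.426, 0.254], [0.559, 0.249]] mean [0.5247 0.2506] xdir deg -2.6 handle [[0.648, 0.151, 0.123]]
scene 4 [[0.56, 0.253], [0.49, 0.252], [0.423, 0.257], [0.623, 0.25]] mean [0.5239 0.2529] xdir deg -1.7 handle [[0.642, 0.148, 0.122]]
[ 0.54690945 -0.010871    0.21640369] 0.04723932204153017
total rot [-0.    -0.     0.154] per row [-0.    -0.     0.026]
[-52.0, 8.0, 16.0]
[-52.0, 10.0, 16.0]
[-51.0, 11.0, 16.0]
[-51.0, 12.0, 16.0]
[-51.0, 14.0, 16.0]
[-50.0, 15.0, 16.0]
```

carry_out --commands '[[0.45,[-52,8,0],[0,0,0.026]],[0.45,[-52,10,0],[0,0,0.026]],[0.45,[-51,11,12],[0,0,0.026]],[0.45,[-51,12,28],[0,0,0.026]],[0.45,[-51,14,28],[0,0,0.026]],[0.45,[-50,15,28],[0,0,0.026]],[0.45,[0,0,36],[0,0,0]],[0.45,[0,0,36],[0,0,0]],[0.45,[0,0,0],[0,0,0]]]'

```text
time_s: 25.35
ee_pos: [0.582, -0.3237, 0.0457]
eef_rot: [-3.137, -0.002, 1.371]
force: [0.3, -0.4, -0.0]
grip_width: 0.052
grip_force: 0.0
```

carry_out --commands '[[1,[0,0,0],[0,0,0]],[1,[0,0,0],[0,0,0]],[1,[0,0,0],[0,0,0]],[1,[0,0,0],[0,0,0]],[1,[0,0,0],[0,0,0]],[1,[0,0,0],[0,0,0]],[1,[0,0,0],[0,0,0]],[1,[0,0,0],[0,0,0]]]'

```text
time_s: 26.35
ee_pos: [0.5831, -0.3246, 0.0485]
eef_rot: [-3.141, -0.0, 1.371]
force: [-1.0, 0.9, 1.0]
grip_width: 0.0117
grip_force: 40.0
```

carry_out --commands '[[1,[0,0,-50],[0,0,0]],[1,[0,0,-60],[0,0,0]],[1,[0,0,-60],[0,0,0]],[1,[0,0,-15],[0,0,0]]]'

```text
time_s: 26.85
ee_pos: [0.5839, -0.3251, 0.238]
eef_rot: [3.136, 0.002, 1.371]
force: [0.2, -0.2, -1.5]
grip_width: 0.0118
grip_force: 40.0
```

Run:
```python
from h import *
plan([.4922,.2530,.23],np.radians(87.5),11)
```

```text
total rot [ 0.006  0.003 -0.156] per row [ 0.001  0.    -0.014]
[50.0, -19.0, 1.0]
[50.0, -18.0, 1.0]
[50.0, -17.0, 1.0]
[51.0, -16.0, 1.0]
[51.0, -16.0, 1.0]
[51.0, -15.0, 1.0]
[51.0, -14.0, 1.0]
[51.0, -14.0, 1.0]
[52.0, -13.0, 1.0]
[52.0, -12.0, 1.0]
[52.0, -11.0, 1.0]
```

carry_out --commands '[[1,[50,-19,0],[0,0,-0.014]],[1,[50,-18,0],[0,0,-0.014]],[1,[50,-17,0],[0,0,-0.014]],[1,[51,-16,0],[0,0,-0.014]],[1,[51,-16,0],[0,0,-0.014]],[1,[51,-15,0],[0,0,-0.014]],[1,[51,-14,0],[0,0,-0.014]],[1,[51,-14,0],[0,0,-0.014]],[1,[52,-13,0],[0,0,-0.014]],[1,[52,-12,0],[0,0,-0.014]]]'

```text
time_s: 28.1
ee_pos: [0.4992, 0.2026, 0.2324]
eef_rot: [-3.14, 0.001, 1.511]
force: [1.0, -0.2, -1.7]
grip_width: 0.0118
grip_force: 40.0
```

carry_out --commands '[[1,[52,-11,0],[0,0,-0.016]],[1,[0,0,30],[0,0,0]],[1,[0,0,25],[0,0,0]],[1,[0,0,0],[0,0,0]]]'

```text
time_s: 28.6
ee_pos: [0.4911, 0.2532, 0.176]
eef_rot: [-3.137, 0.002, 1.527]
force: [0.3, -0.6, -0.9]
grip_width: 0.0118
grip_force: 40.0
```

Run:
```python
from h import *
o=ctrl.get_obs();print(o['ee_pos'],o['eef_rot'])
held(o['ee_pos'][:2],o['ee_pos'][2]-.0475,o['eef_rot'][2]-np.pi/2,('scene',))
```

```text
[0.49106879 0.2532304  0.17603775] [-3.13731636e+00  2.11201986e-03  1.52691019e+00]
held scene [0.492 0.253] -4.1 0.35
```

carry_out --commands '[[1,[0,1,30],[0,0,0]],[1,[0,0,16],[0,0,0]],[1,[0,0,10],[0,0,0]],[1,[0,0,8],[0,0,0]],[1,[0,0,0],[0,0,0]]]'

```text
time_s: 29.32
ee_pos: [0.4928, 0.2538, 0.1147]
eef_rot: [-3.141, -0.0, 1.527]
force: [-4.2, 0.3, 0.2]
grip_width: 0.012
grip_force: 40.0
```

carry_out --commands '[[1,[0,0,6],[0,0,0]],[1,[0,0,5],[0,0,0]],[1,[0,0,3],[0,0,0]],[1,[0,0,2],[0,0,0]],[1,[0,0,1],[0,0,0]],[1,[0,0,0],[0,0,0]]]'

```text
time_s: 30.08
ee_pos: [0.493, 0.2537, 0.0984]
eef_rot: [3.142, -0.0, 1.527]
force: [-8.9, -1.5, 9.9]
grip_width: 0.0115
grip_force: 40.0
```

carry_out --commands '[[1,[0,0,1],[0,0,0]],[1,[0,0,0],[0,0,0]],[0.6,[0,0,0],[0,0,0]],[0.6,[0,0,0],[0,0,0]],[0.6,[0,0,0],[0,0,0]],[0.6,[0,0,-40],[0,0,0]],[0.6,[0,0,-50],[0,0,0]],[0.5,[-30,0,-30],[0,0,0]],[0.5,[-58,0,0],[0,0,0]],[0.5,[-58,0,0],[0,0,0]]]'

```text
time_s: 31.32
ee_pos: [0.4866, 0.1063, 0.2167]
eef_rot: [3.141, 0.0, 1.528]
force: [1.3, 0.1, 0.0]
grip_width: 0.047
grip_force: 0.0
```

carry_out --commands '[[0.5,[-58,0,0],[0,0,0]],[0.5,[-58,0,0],[0,0,0]],[0.5,[-58,0,0],[0,0,0]],[0.5,[-58,0,0],[0,0,0]]]'

```text
time_s: 31.82
ee_pos: [0.4763, -0.126, 0.2166]
eef_rot: [3.141, 0.0, 1.527]
force: [1.0, 0.7, -0.0]
grip_width: 0.0472
grip_force: 0.0
```

Run:
```python
from h import *
screens()
held([.493,.253],.05,-.044,('scene',));slots()
o=ctrl.get_obs();print(o['ee_pos'],o['grip_width'])
plan([.434,-.344,.12],np.radians(77.5),6)
```

```text
screen xy 0.434 -0.345 xaxis 167.4deg cost 0.34 n=2
screen xy 0.501 0.265 xaxis 177.5deg cost 0.34 n=1
screen xy 0.637 0.260 xaxis 178.4deg cost 0.29 n=1
screen xy 0.569 0.262 xaxis 177.4deg cost 0.24 n=1
screen xy 0.532 0.221 xaxis 177.7deg cost 0.14 n=1
screen xy 0.603 0.221 xaxis 176.8deg cost 0.20 n=1
screen xy 0.462 0.224 xaxis 178.1deg cost 0.17 n=1
held scene [0.491 0.251] -2.6 0.15
top 4 [[0.624, 0.252], [0.423, 0.253], [0.559, 0.249], [0.491, 0.253]] mean [0.5242 0.2516] xdir deg -0.6 handle [[0.645, 0.149, 0.124]]
scene 3 [[0.621, 0.246], [0.56, 0.256], [0.492, 0.25]] mean [0.5577 0.2507] xdir deg -2.0 handle [[0.644, 0.148, 0.122]]
[ 0.47663031 -0.12344335  0.2164946 ] 0.04711551791763539
total rot [0.    0.    0.175] per row [0.    0.    0.029]
[-37.0, -6.0, 16.0]
[-37.0, -4.0, 16.0]
[-37.0, -3.0, 16.0]
[-37.0, -2.0, 16.0]
[-37.0, -1.0, 16.0]
[-37.0, -0.0, 16.0]
```

carry_out --commands '[[0.45,[-37,-6,0],[0,0,0.029]],[0.45,[-37,-4,0],[0,0,0.029]],[0.45,[-37,-3,12],[0,0,0.029]],[0.45,[-37,-2,28],[0,0,0.029]],[0.45,[-37,-1,28],[0,0,0.029]],[0.45,[-37,0,28],[0,0,0.029]],[0.45,[0,0,36],[0,0,0]],[0.45,[0,0,36],[0,0,0]],[0.45,[0,0,0],[0,0,0]]]'

```text
time_s: 33.55
ee_pos: [0.4339, -0.3419, 0.0465]
eef_rot: [-3.138, -0.002, 1.353]
force: [0.3, -0.6, 0.7]
grip_width: 0.0518
grip_force: 0.0
```

carry_out --commands '[[1,[0,0,0],[0,0,0]],[1,[0,0,0],[0,0,0]],[1,[0,0,0],[0,0,0]],[1,[0,0,0],[0,0,0]],[1,[0,0,0],[0,0,0]],[1,[0,0,0],[0,0,0]],[1,[0,0,0],[0,0,0]],[1,[0,0,0],[0,0,0]]]'

```text
time_s: 34.55
ee_pos: [0.4348, -0.343, 0.0484]
eef_rot: [-3.142, -0.0, 1.353]
force: [0.2, -0.1, -0.6]
grip_width: 0.0117
grip_force: 40.0
```

carry_out --commands '[[1,[0,0,-50],[0,0,0]],[1,[0,0,-60],[0,0,0]],[1,[0,0,-60],[0,0,0]],[1,[0,0,-15],[0,0,0]]]'

```text
time_s: 35.05
ee_pos: [0.4355, -0.3436, 0.2374]
eef_rot: [3.136, 0.003, 1.353]
force: [-0.7, -0.5, -2.4]
grip_width: 0.0118
grip_force: 40.0
```

Run:
```python
from h import *
plan([.4262,.2555,.23],np.radians(87.5),11)
```

```text
total rot [ 0.005  0.003 -0.174] per row [ 0.     0.    -0.016]
[53.0, -13.0, 0.0]
[53.0, -12.0, 0.0]
[53.0, -11.0, 0.0]
[54.0, -10.0, 1.0]
[54.0, -9.0, 1.0]
[54.0, -8.0, 1.0]
[54.0, -8.0, 1.0]
[54.0, -7.0, 1.0]
[54.0, -6.0, 1.0]
[54.0, -5.0, 1.0]
[54.0, -4.0, 1.0]
```

carry_out --commands '[[1,[53,-13,0],[0,0,-0.016]],[1,[53,-12,0],[0,0,-0.016]],[1,[53,-11,0],[0,0,-0.016]],[1,[54,-10,0],[0,0,-0.016]],[1,[54,-9,0],[0,0,-0.016]],[1,[54,-8,0],[0,0,-0.016]],[1,[54,-8,0],[0,0,-0.016]],[1,[54,-7,0],[0,0,-0.016]],[1,[54,-6,0],[0,0,-0.016]],[1,[54,-5,0],[0,0,-0.016]]]'

```text
time_s: 36.3
ee_pos: [0.4242, 0.2035, 0.2324]
eef_rot: [-3.14, 0.001, 1.513]
force: [0.5, -0.7, -0.9]
grip_width: 0.0119
grip_force: 40.0
```

carry_out --commands '[[1,[54,-4,0],[0,0,-0.014]],[1,[0,0,30],[0,0,0]],[1,[0,0,25],[0,0,0]],[1,[0,0,0],[0,0,0]]]'

```text
time_s: 36.8
ee_pos: [0.4229, 0.2555, 0.1762]
eef_rot: [-3.137, 0.002, 1.527]
force: [0.0, -0.7, -1.4]
grip_width: 0.0114
grip_force: 40.0
```

Run:
```python
from h import *
o=ctrl.get_obs();print(o['ee_pos'],o['eef_rot'])
held(o['ee_pos'][:2],o['ee_pos'][2]-.0475,o['eef_rot'][2]-np.pi/2,('scene',))
slots()
```

```text
[0.42291893 0.25549414 0.1762104 ] [-3.13745122e+00  2.32833379e-03  1.52696827e+00]
held scene [0.424 0.251] -3.5 0.44
top 4 [[0.49, 0.253], [0.425, 0.254], [0.622, 0.249], [0.558, 0.247]] mean [0.5238 0.2506] xdir deg -1.8 handle [[0.647, 0.151, 0.122]]
scene 4 [[0.621, 0.245], [0.557, 0.255], [0.422, 0.256], [0.493, 0.254]] mean [0.5235 0.2527] xdir deg -2.8 handle [[0.645, 0.149, 0.123]]
```

carry_out --commands '[[1,[0,3,30],[0,0,0]],[1,[0,0,16],[0,0,0]],[1,[0,0,10],[0,0,0]],[1,[0,0,8],[0,0,0]],[1,[0,0,0],[0,0,0]]]'

```text
time_s: 37.83
ee_pos: [0.4266, 0.256, 0.1145]
eef_rot: [-3.141, -0.0, 1.527]
force: [-4.0, 2.2, -0.0]
grip_width: 0.0116
grip_force: 40.0
```

carry_out --commands '[[1,[0,0,6],[0,0,0]],[1,[0,0,5],[0,0,0]],[1,[0,0,3],[0,0,0]],[1,[0,0,2],[0,0,0]],[1,[0,0,1],[0,0,0]],[1,[0,0,1],[0,0,0]],[1,[0,0,0],[0,0,0]]]'

```text
time_s: 38.7
ee_pos: [0.427, 0.2561, 0.0981]
eef_rot: [3.141, -0.001, 1.527]
force: [-13.7, -3.4, 21.0]
grip_width: 0.0118
grip_force: 40.0
```

Bottomed. Release, withdraw and verify all four.

carry_out --commands '[[0.6,[0,0,0],[0,0,0]],[0.6,[0,0,0],[0,0,0]],[0.6,[0,0,0],[0,0,0]],[0.6,[0,0,-40],[0,0,0]],[0.6,[0,0,-50],[0,0,0]],[0.5,[-30,20,-30],[0,0,0]],[0.5,[-50,30,0],[0,0,0]],[0.5,[-50,30,0],[0,0,0]],[0.5,[-50,30,0],[0,0,0]]]'

```text
time_s: 39.83
ee_pos: [0.5298, 0.0694, 0.2166]
eef_rot: [3.141, 0.0, 1.527]
force: [0.3, 0.9, -0.6]
grip_width: 0.0471
grip_force: 0.0
```

Run:
```python
from h import *
o=ctrl.get_obs();print(o['ee_pos'],o['grip_width'])
for s in([.6236,.2475],[.5577,.2504],[.4917,.2532],[.426,.256]): held(s,.05,-.044,('scene',))
slots()
im=cam('scene')['img'];cv2.imwrite('pics/s5.png',cv2.resize(im[190:340,280:480],(800,600),interpolation=2))
```

```text
[0.52978058 0.06935235 0.21655531] 0.04708147074771367
held scene [0.624 0.248] -3.2 0.16
held scene [0.557 0.249] -4.0 0.16
held scene [0.491 0.25 ] -4.2 0.35
held scene [0.426 0.25 ] -3.1 0.16
top 4 [[0.624, 0.249], [0.424, 0.253], [0.489, 0.253], [0.558, 0.247]] mean [0.5238 0.2505] xdir deg -1.7 handle [[0.645, 0.149, 0.126]]
scene 4 [[0.425, 0.255], [0.559, 0.256], [0.493, 0.253], [0.619, 0.246]] mean [0.5241 0.2522] xdir deg -2.1 handle [[0.644, 0.145, 0.123]]
```

View pics/s5.png

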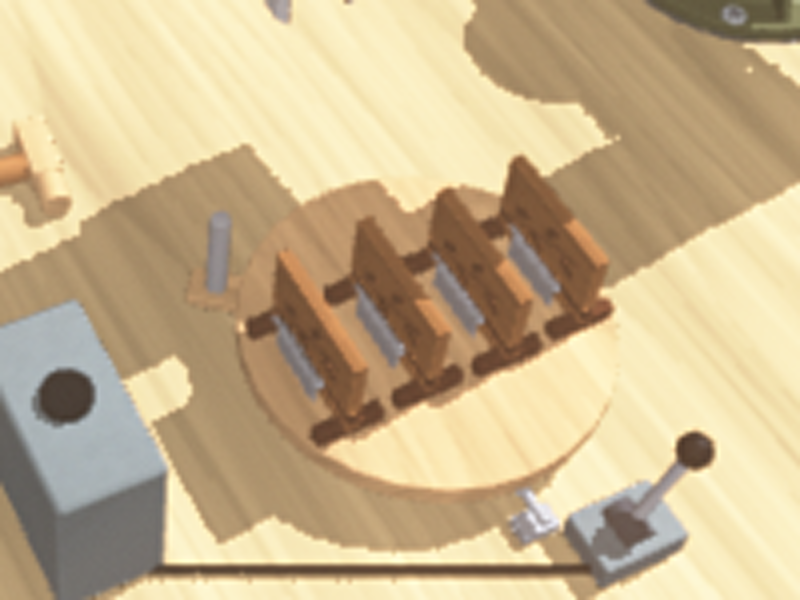

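All four screens stand in their slots, feet flat (lever still leaning off at about (693,450) in the crop). Now take the handle.

Run:
```python
from h import *
plan([.645,.148,.2],np.pi/2,3)
pv=np.array([.5247,.2518]);a0=np.radians(-40.5);
P=np.array([pv+.1575*np.array([np.cos(a0-t),np.sin(a0-t)]) for t in np.radians(np.arange(0,96,5))])
for q in np.diff(P,axis=0): print(np.round([q[1]*1000,q[0]*1000],0).tolist(),end=' ')
print(P[18])
```

```text
total rot [ 0.    -0.    -0.044] per row [ 0.    -0.    -0.015]
[27.0, 38.0, 6.0]
[27.0, 38.0, 6.0]
[26.0, 38.0, 5.0]
[-10.0, -9.0] [-9.0, -10.0] [-8.0, -11.0] [-7.0, -12.0] [-6.0, -12.0] [-5.0, -13.0] [-4.0, -13.0] [-3.0, -13.0] [-2.0, -14.0] [-0.0, -14.0] [1.0, -14.0] [2.0, -14.0] [3.0, -13.0] [4.0, -13.0] [5.0, -13.0] [6.0, -12.0] [7.0, -12.0] [8.0, -11.0] [9.0, -10.0] [0.42241193 0.13203606]
```

carry_out --commands '[[0.6,[27,38,6],[0,0,-0.015]],[0.6,[27,38,6],[0,0,-0.015]],[0.6,[26,38,5],[0,0,-0.015]],[0.6,[0,0,54],[0,0,0]],[0.6,[0,0,55],[0,0,0]],[0.6,[0,0,0],[0,0,0]],[1,[0,0,0],[0,0,0]],[1,[0,0,0],[0,0,0]],[1,[0,0,0],[0,0,0]],[1,[0,0,0],[0,0,0]]]' --squeeze 25

```text
time_s: 41.82
ee_pos: [0.6456, 0.1483, 0.0929]
eef_rot: [3.14, -0.001, 1.572]
force: [-5.5, 2.1, 7.4]
grip_width: 0.0157
grip_force: 25.0
```

carry_out --commands '[[1,[0,0,0],[0,0,0]],[1,[0,0,0],[0,0,0]]]'

```text
time_s: 42.08
ee_pos: [0.6456, 0.1482, 0.0929]
eef_rot: [3.14, -0.001, 1.572]
force: [-5.9, 1.6, 6.9]
grip_width: 0.0153
grip_force: 25.0
```

carry_out --commands '[[1,[-10,-9,0],[0,0,0]],[1,[-9,-10,0],[0,0,0]],[1,[-8,-11,0],[0,0,0]],[1,[-7,-12,0],[0,0,0]],[1,[-6,-12,0],[0,0,0]],[1,[-5,-13,0],[0,0,0]],[1,[-4,-13,0],[0,0,0]],[1,[-3,-13,0],[0,0,0]],[1,[-2,-14,0],[0,0,0]],[1,[0,-14,0],[0,0,0]]]'

```text
time_s: 43.32
ee_pos: [0.5254, 0.0925, 0.0927]
eef_rot: [3.137, 0.001, 1.571]
force: [2.2, -7.9, 7.1]
grip_width: 0.0154
grip_force: 25.0
```

```bash
cat >> h.py <<'E'
def ang():
    o=ctrl.get_obs();d=o['ee_pos'][:2]-[.5247,.2518];print('r %.4f ang %.1f'%(np.hypot(*d),np.degrees(np.arctan2(d[1],d[0]))),o['ee_pos'],np.round(o['force'],1),o['grip_width'])
E
python3 -c "
from h import *
ang()"
```

```text
r 0.1593 ang -89.8 [0.52538247 0.09253646 0.092722  ] [ 2.2 -7.9  7.1] 0.015392910467345722
```

carry_out --commands '[[1,[1,-14,0],[0,0,0]],[1,[2,-14,0],[0,0,0]],[1,[3,-13,0],[0,0,0]],[1,[4,-13,0],[0,0,0]],[1,[5,-13,0],[0,0,0]],[1,[6,-12,0],[0,0,0]],[1,[7,-12,0],[0,0,0]],[1,[0,0,0],[0,0,0]]]'

```text
time_s: 44.32
ee_pos: [0.4338, 0.1222, 0.0923]
eef_rot: [3.138, -0.001, 1.572]
force: [-0.2, -0.6, 8.3]
grip_width: 0.0154
grip_force: 25.0
```

```bash
python3 -c "
from h import *
ang()"
```

```text
r 0.1583 ang -125.0 [0.43383239 0.12219225 0.09232169] [-0.2 -0.6  8.3] 0.015441460649379313
```

carry_out --commands '[[1,[4,-6,0],[0,0,0]],[1,[4,-6,0],[0,0,0]],[1,[2,-2,0],[0,0,0]],[1,[0,0,0],[0,0,0]]]'

```text
time_s: 44.82
ee_pos: [0.4206, 0.132, 0.0923]
eef_rot: [3.137, -0.001, 1.572]
force: [1.9, -0.4, 7.9]
grip_width: 0.0155
grip_force: 25.0
```

```bash
python3 -c "
from h import *
ang()
for n in('scene','top'):
    c=cam(n);print([np.round(q['at'],3).tolist() for q in ctrl.place_of('slot0',n)])"
```

```text
r 0.1587 ang -131.0 [0.42055664 0.13203267 0.0922898 ] [ 1.9 -0.4  7.9] 0.015518465570611876
[[0.52, 0.153, 0.054], [0.529, 0.352, 0.046], [0.524, 0.221, 0.052], [0.523, 0.285, 0.048]]
[[0.525, 0.287, 0.043], [0.528, 0.348, 0.048], [0.524, 0.219, 0.052], [0.52, 0.153, 0.05]]
```

carry_out --commands '[[1,[2,-2,0],[0,0,0]],[1,[0,0,0],[0,0,0]],[0.7,[0,0,0],[0,0,0]],[0.7,[0,0,0],[0,0,0]],[0.7,[0,0,0],[0,0,0]],[0.7,[0,0,-40],[0,0,0]],[1,[0,0,-55],[0,0,0]],[1,[0,0,-20],[0,0,0]],[1,[0,-30,0],[0,0,0]]]'

```text
time_s: 46.15
ee_pos: [0.388, 0.1336, 0.2067]
eef_rot: [3.139, -0.001, 1.571]
force: [-0.0, -0.1, -0.7]
grip_width: 0.0024
grip_force: 0.0
```

Run:
```python
from h import *
ang()
for n in('scene','top'):
    c=cam(n)
    for t in('slot0','handle_top','switch_tip'): print(t,[(round(q['score'],2),np.round(q['at'],3).tolist()) for q in ctrl.place_of(t,n)][:4])
for y in(.351,.285,.219,.153): held([.528-(.351-y)*.044,y],.05,-np.pi/2-.044,('scene',))
im=cam('scene')['img'];cv2.imwrite('pics/s6.png',cv2.resize(im[190:340,280:480],(800,600),interpolation=2))
```

```text
r 0.1807 ang -139.2 [0.38798839 0.1336382  0.20673786] [-0.  -0.1 -0.7] 0.002398123417786566
slot0 [(0.76, [0.526, 0.351, 0.046]), (0.74, [0.523, 0.284, 0.044]), (0.74, [0.526, 0.225, 0.053]), (0.69, [0.52, 0.153, 0.052])]
handle_top [(0.85, [0.421, 0.131, 0.123]), (0.19, [0.781, -0.058, 0.0])]
switch_tip [(0.53, [0.445, 0.443, 0.09])]
slot0 [(0.83, [0.524, 0.285, 0.044]), (0.83, [0.522, 0.217, 0.05]), (0.82, [0.521, 0.155, 0.05]), (0.56, [0.528, 0.348, 0.048])]
handle_top []
switch_tip [(0.66, [0.53, 0.35, 0.05]), (0.49, [0.446, 0.442, 0.091])]
held scene [0.53  0.346] -91.9 0.15
held scene [0.53  0.345] -93.5 0.14
held scene [0.53  0.279] -90.5 0.23
held scene [0.473 0.3  ] -86.2 0.94
held scene [0.531 0.279] -91.0 0.2
held scene [0.527 0.213] -90.3 0.23
held scene [0.526 0.145] -90.1 0.25
held scene [0.526 0.212] -89.1 0.29
```

View pics/s6.png

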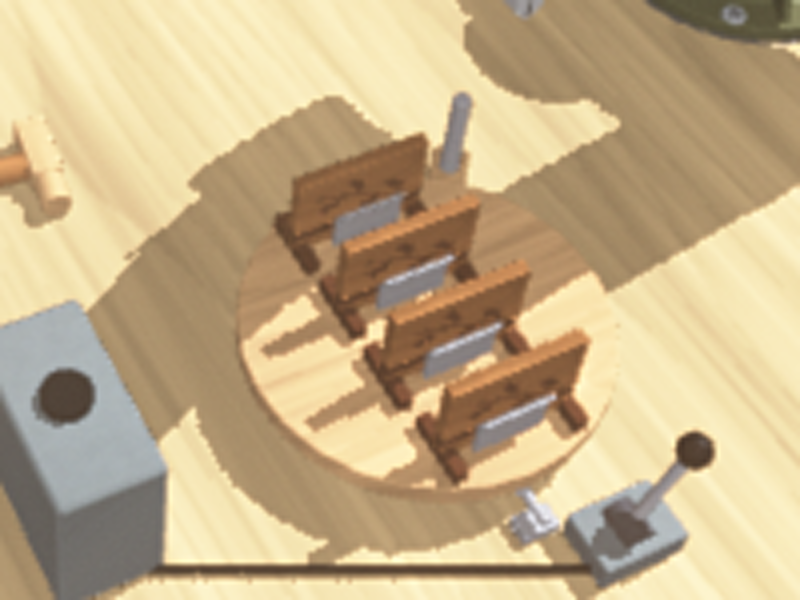

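Table sits at the drying detent with all screens home; lever ball at about (0.4455, 0.443, 0.092), still off. Approach it from -x with shut fingers.

carry_out --commands '[[1,[50,0,0],[0,0,0]],[1,[52,0,0],[0,0,0]],[1,[52,0,0],[0,0,0]],[1,[52,0,0],[0,0,0]],[1,[52,0,0],[0,0,0]],[1,[52,0,0],[0,0,0]],[1,[0,0,50],[0,0,0]],[1,[0,0,50],[0,0,0]],[1,[0,0,25],[0,0,0]],[1,[0,0,0],[0,0,0]]]'

```text
time_s: 48.25
ee_pos: [0.3863, 0.4429, 0.0788]
eef_rot: [-3.139, 0.003, 1.572]
force: [0.2, -0.2, -0.1]
grip_width: 0.0004
grip_force: 0.0
```

carry_out --commands '[[1,[0,20,0],[0,0,0]],[1,[0,15,0],[0,0,0]],[1,[0,12,0],[0,0,0]],[1,[-1,12,0],[0,0,0]],[1,[0,12,0],[0,0,0]],[1,[-1,12,0],[0,0,0]],[1,[-1,12,0],[0,0,0]],[1,[0,8,0],[0,0,0]],[1,[0,0,0],[0,0,0]]]'

```text
time_s: 49.38
ee_pos: [0.4905, 0.4405, 0.0802]
eef_rot: [3.141, 0.0, 1.571]
force: [-0.1, -0.6, -0.4]
grip_width: 0.0007
grip_force: 0.0
```

Run:
```python
from h import *
ang()
for n in('scene','top'):
    c=cam(n)
    print([(round(q['score'],2),np.round(q['at'],3).tolist()) for q in ctrl.place_of('switch_tip',n)][:4])
```

```text
r 0.1918 ang 100.3 [0.49049892 0.44048289 0.08023385] [-0.1 -0.6 -0.4] 0.0007303505140588012
[(0.43, [0.517, 0.444, 0.096])]
[]
```

Nearly over; continue until the stop.

carry_out --commands '[[1,[0,4,0],[0,0,0]],[1,[0,3,0],[0,0,0]],[1,[0,0,0],[0,0,0]]]'

```text
time_s: 49.95
ee_pos: [0.4959, 0.4408, 0.0803]
eef_rot: [-3.139, 0.001, 1.572]
force: [-8.7, -0.6, 3.2]
grip_width: 0.0005
grip_force: 4.6
```

carry_out --commands '[[1,[0,3,0],[0,0,0]],[1,[0,3,0],[0,0,0]],[1,[0,0,0],[0,0,0]]]'

```text
time_s: 50.32
ee_pos: [0.497, 0.441, 0.0801]
eef_rot: [-3.128, 0.004, 1.574]
force: [-45.3, -7.8, 18.7]
grip_width: 0.0006
grip_force: 22.7
```

At its stop. Back off and check.

carry_out --commands '[[1,[0,-20,0],[0,0,0]],[1,[0,-45,0],[0,0,0]],[1,[0,-40,-30],[0,0,0]],[1,[0,0,-50],[0,0,0]],[1,[0,0,-50],[0,0,0]],[1,[0,0,0],[0,0,0]]]'

```text
time_s: 51.08
ee_pos: [0.3991, 0.4416, 0.2148]
eef_rot: [3.136, -0.005, 1.572]
force: [0.1, 0.6, -0.4]
grip_width: 0.0002
grip_force: 0.0
```

Run:
```python
from h import *
ang()
for n in('scene','top'):
    c=cam(n)
    for t in('slot0','handle_top','switch_tip'): print(t,[(round(q['score'],2),np.round(q['at'],3).tolist()) for q in ctrl.place_of(t,n)][:4])
im=cam('scene')['img'];cv2.imwrite('pics/s7.png',cv2.resize(im[190:340,280:480],(800,600),interpolation=2))
```

```text
r 0.2276 ang 123.5 [0.39906063 0.44161064 0.21479849] [ 0.1  0.6 -0.4] 0.000190511087811402
slot0 [(0.93, [0.517, 0.15, 0.056]), (0.87, [0.526, 0.353, 0.048]), (0.79, [0.526, 0.284, 0.05])]
handle_top [(0.86, [0.423, 0.133, 0.126]), (0.69, [0.519, 0.152, 0.05])]
switch_tip [(0.46, [0.519, 0.443, 0.093])]
slot0 [(0.91, [0.519, 0.153, 0.051]), (0.81, [0.526, 0.216, 0.05]), (0.8, [0.527, 0.35, 0.048]), (0.69, [0.526, 0.285, 0.045])]
handle_top [(0.88, [0.425, 0.132, 0.123])]
switch_tip [(0.49, [0.525, 0.441, 0.092])]
```

View pics/s7.png

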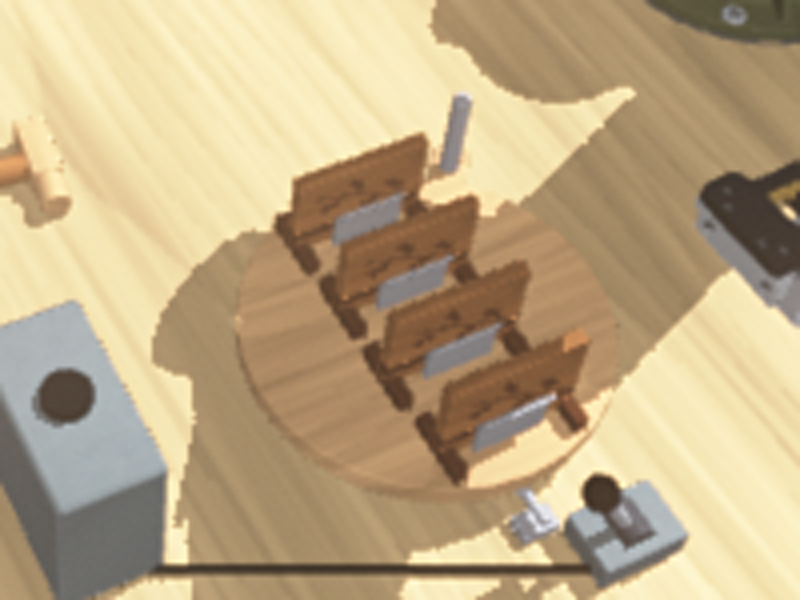

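The lever now leans over towards the blower, with its ball at about (602,492). The table and all four screens are in place.

```bash
python3 -c "
from station import ctrl
print(ctrl.hand_in())"
```

```text
the job is handed in; nothing more can be done
None
```

All four screens are pushed home in their slots, the table is at the drying detent, the blower lever is fully over, and the job was handed in at about 51 s; no verdict came back.

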